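# Hang the bedside night lights and pair them

### The job

Set up the bedside night lights: press the largest button of the hub to wake it, then hang every night light on a screw of its own on the cream panel (screw head in through the keyhole in the light's back, then the light pulled down until the screw is at the top end of the slot), so that they hang straight by themselves. When all hang, press the hub's middle-sized button and then its smallest one, one button at a time and each well down; do not knock the other things on the nightstand about, and do not let a light fall over.

Things in the scene. Friction and masses are not known exactly. Their poses are not given: they have to be found in the camera images.
- panel: Upright cream panel, fixed: 360 wide, 18 thick, 172 tall, with a foot behind it. Origin at the foot of its front face, mid-width; x points level INTO the panel, y along it, z up. Three steel screws stick out of the front to -x, level, 110 mm apart, 130 mm above the table.
- screw0 (a point): The left screw of the panel, seen facing its front. Bare shank 6 mm diameter, 12 mm long, then a round head 14 mm diameter, 4 mm thick: it ends 16 mm from the panel. The point lies on its axis, half-way along the bare shank, 6 mm from the panel's face. Axes as the panel: x level into the panel, z up.
- screw1 (a point): The middle screw of the panel, seen facing its front. Bare shank 6 mm diameter, 12 mm long, then a round head 14 mm diameter, 4 mm thick: it ends 16 mm from the panel. The point lies on its axis, half-way along the bare shank, 6 mm from the panel's face. Axes as the panel: x level into the panel, z up.
- screw2 (a point): The right screw of the panel, seen facing its front. Bare shank 6 mm diameter, 12 mm long, then a round head 14 mm diameter, 4 mm thick: it ends 16 mm from the panel. The point lies on its axis, half-way along the bare shank, 6 mm from the panel's face. Axes as the panel: x level into the panel, z up.
- light0_mid (a point): Centre of a night light (None if absent): white plastic box, 50 wide (y), 44 deep (x), 80 tall (z), 0.13 to 0.25 kg, upright on the table, bottom-heavy, centre 40 mm up. Round lens on the front (-x), keyhole in the flat back (+x); plain flat sides to grip across the 50 mm. A screw head enters best 11 mm below this point's height; the light then goes down 34 mm.
- light0_seat (a point): Where the screw's axis lies in that light when locked: 19.5 mm behind (+x), 23 mm above its centre, in mid-thickness of the 5 mm back wall (14 mm hollow within). Meets the screw's point when hung (play 4 mm along x, 1.5 mm sideways). Keyhole, above the underside: 26 mm wide from 18 to 38 mm, narrowing until 50 mm to a 9 mm slot that ends at 66 mm.
- light1_mid (a point): Centre of a night light (None if absent): white plastic box, 50 wide (y), 44 deep (x), 80 tall (z), 0.13 to 0.25 kg, upright on the table, bottom-heavy, centre 40 mm up. Round lens on the front (-x), keyhole in the flat back (+x); plain flat sides to grip across the 50 mm. A screw head enters best 11 mm below this point's height; the light then goes down 34 mm.
- light1_seat (a point): Where the screw's axis lies in that light when locked: 19.5 mm behind (+x), 23 mm above its centre, in mid-thickness of the 5 mm back wall (14 mm hollow within). Meets the screw's point when hung (play 4 mm along x, 1.5 mm sideways). Keyhole, above the underside: 26 mm wide from 18 to 38 mm, narrowing until 50 mm to a 9 mm slot that ends at 66 mm.
- light2_mid (a point): Centre of a night light (None if absent): white plastic box, 50 wide (y), 44 deep (x), 80 tall (z), 0.13 to 0.25 kg, upright on the table, bottom-heavy, centre 40 mm up. Round lens on the front (-x), keyhole in the flat back (+x); plain flat sides to grip across the 50 mm. A screw head enters best 11 mm below this point's height; the light then goes down 34 mm.
- light2_seat (a point): Where the screw's axis lies in that light when locked: 19.5 mm behind (+x), 23 mm above its centre, in mid-thickness of the 5 mm back wall (14 mm hollow within). Meets the screw's point when hung (play 4 mm along x, 1.5 mm sideways). Keyhole, above the underside: 26 mm wide from 18 to 38 mm, narrowing until 50 mm to a 9 mm slot that ends at 66 mm.
- big (a joint): Travel of the hub's largest button: 0 = up, 0.006 m = fully down; a spring that takes 5 N when fully down and returns it. Beyond 0.004 counts as pressed.
- big_top (a point): Centre of the top of the largest round button (40 mm diameter, grey), which is pressed straight down. The three grey buttons stand in a row 66 mm apart, in any order, on the hub, a fixed white box 85 x 215 mm and 30 mm tall.
- mid (a joint): Travel of the hub's middle-sized button: 0 = up, 0.006 m = fully down; a spring that takes 5 N when fully down and returns it. Beyond 0.004 counts as pressed.
- mid_top (a point): Centre of the top of the middle-sized round button (28 mm diameter, grey), which is pressed straight down. The three grey buttons stand in a row 66 mm apart, in any order, on the hub, a fixed white box 85 x 215 mm and 30 mm tall.
- small (a joint): Travel of the hub's smallest button: 0 = up, 0.006 m = fully down; a spring that takes 5 N when fully down and returns it. Beyond 0.004 counts as pressed.
- small_top (a point): Centre of the top of the smallest round button (18 mm diameter, grey), which is pressed straight down. The three grey buttons stand in a row 66 mm apart, in any order, on the hub, a fixed white box 85 x 215 mm and 30 mm tall.
- soap: White push-button soap dispenser, 62 mm diameter, 146 tall; a bystander to leave alone. Origin under its centre.
- flashlight: Red flashlight lying down, 130 long, 35 thick; a bystander to leave alone. Origin under its centre.
- pills: Small green pill bottle, 34 mm diameter, 55 tall; a bystander to leave alone. Origin under its centre.
- saucer: White saucer, 90 mm diameter, 14 tall; a bystander to leave alone. Origin under its centre.
- tweezers: Chrome tweezers set on a flat black case, 90 x 34 mm, 9 tall, among the lights; a bystander to leave alone. Origin under its centre.
There are look-alikes about, which are no part of the job. Leave any pink look-alike of the part that bears light1_mid alone.

How it is judged:
On the way, in this order (a step that is already met when the one before it is completed fails the run):
1. the largest button is pressed down (value of joint big above 0.004 m), for 0.05 s.
2. every light present hangs locked on a screw, let go ((distance between light0_seat and screw0 below 0.008 m or distance between light0_seat and screw1 below 0.008 m or distance between light0_seat and screw2 below 0.008 m) and angle between each of light0_mid, light1_mid, light2_mid's own z axis and vertical below 0.25 rad and contact force between each of light0, light1, light2 and the fingers below 0.1 N and (distance between light1_seat and screw0 below 0.008 m or distance between light1_seat and screw1 below 0.008 m or distance between light1_seat and screw2 below 0.008 m) and (distance between light2_seat and screw0 below 0.008 m or distance between light2_seat and screw1 below 0.008 m or distance between light2_seat and screw2 below 0.008 m)), for 0.3 s.
3. then the middle-sized button is pressed (value of joint mid above 0.004 m), for 0.05 s.
4. then the smallest button is pressed (value of joint small above 0.004 m), for 0.05 s.
At the end, for the whole second after the job is handed in: Every light present hangs on a screw: its seat point within 8 mm of a screw's point, upright within 0.25 rad, at rest and not held; all three buttons are up again (under 2 mm) (all of step 2 and linear speed of each of light0, light1, light2 below 0.02 m/s and value of joint each of big, mid, small below 0.002 m); the robot touches nothing.
It fails at once if two buttons are down at once (value of joint each of big, mid above 0.003 m or value of joint each of big, small above 0.003 m or value of joint each of mid, small above 0.003 m).
It fails at once if a bystander is moved by more than 6 cm or knocked over (distance of any of soap, flashlight, pills, saucer, tweezers from where it was at the start of the episode above 0.06 m or angle between any of soap, flashlight, pills, saucer, tweezers's own z axis and vertical above 0.6 rad).
It fails at once if a light lies knocked over on the table ((angle between light0_mid's own z axis and vertical above 1 rad and height (world z) of light0_mid below 0.05 m) or (angle between light1_mid's own z axis and vertical above 1 rad and height (world z) of light1_mid below 0.05 m) or (angle between light2_mid's own z axis and vertical above 1 rad and height (world z) of light2_mid below 0.05 m)).
Of light0, light1, light2 only 2 to 3 are there at a start; the rules pass over those that are not, and their reading is None.
At some moment in a run one of light0, light1, light2 may be knocked a few centimetres aside while the robot is not near it.
It also fails if it takes over 210 s, if anything falls off the work surface, if the arm or the gripper's body presses on something with over 40 N, if the wrist force passes 120 N, or if a joint passes its speed limit or range.

### The arm

A 7-joint arm with a two-finger parallel gripper is mounted at the origin on the work surface. World frame = base frame: x ahead of the robot, y to its left, z up, the work surface at z = 0. Lengths are in m, angles in rad, forces in N, time in s.
With the tool pointing down it reaches from about 0.4 to 0.85 m from the base axis. Payload 10.4 kg.
Tool frame: the origin (TCP) lies on the mounting face of the last link; the fingertips stand 173 mm ahead of it and the grasp point (between the pads) lies 155 mm ahead of it (manip.tip_extent is the distance from the TCP to the fingertips, in m); z points along the fingers, y is the line along which they close (so a half turn about z gives the same grasp; the last joint's range is limited). The gripper opens to 85 mm and grips with 20 to 120 N. Pads are 22 mm wide; open, the fingers measure 114 mm over their backs; the gripper's body (76 mm by 85 mm) begins 54 mm behind the grasp point. The pads swing forward as they close: fully open they stand 13 mm farther back than shut.
Start: joints at [1.131, 0.332, -0.065, 1.46, 0.022, 1.35, -0.088], TCP at [0.253, -0.571, 0.405] pointing down, gripper open.
Joint ranges: [-2.6, 2.6], [-0.5, 2.12], [-1.47, 1.34], [0.16, 2.42], [-1.27, 4.41], [0.06, 2.06], [-2.6, 2.6]. Speed limits (rad/s): [2.22, 2.22, 2.79, 2.79, 3.14, 3.14, 3.14].

### API

Orientations are given as a unit quaternion [x, y, z, w].
In Python, from workcell import manip gives the robot as it stands.
- The arm moves only by the tool move_arm, never from a script. Its argument "plan" is one flat list of numbers, 7 for each row, row after row: the turn, a rotation vector about the tool's x, y, z in rad, then the shift along the tool's x, y, z in m, then the finger opening in m, from 0 to 0.0854. In form: [ax, ay, az, dx, dy, dz, gripper, ax, ay, az, dx, dy, dz, gripper, ...]. A call has 1 to 12 rows; each row is the pose to reach, as a shift and turn from the pose commanded when the call began, along the tool's axes at that moment; what a row does not reach only later rows make up. A row lasts 1/8 s, in which the tool goes at most 62.5 mm and 10.7 degrees, less where a joint would pass 70% of its speed; a pose out of reach is approached as far as the arm can. A call with a gripper value outside its range is refused whole. The fingers move at their own pace and stop on an object; "squeeze" is the grip in N (left out, the last holds). Time passes only in rows, so rows that repeat a pose let the fingers close. It gives the time, the measured TCP pose, the force, the opening and the grip force at its end, in the units of the state.
- manip.get_obs(): the state, without advancing time (a new reading comes with each control period).
- manip.camera(name): name is "scene" or "top" or "wrist"; returns a dict with "color" (480x640x3 uint8, red, green, blue), "fx", "fy", "cx", "cy" (pixels), "cam_to_world" (4x4, takes a point from camera to world coordinates); the wrist camera has in their place "mount" (4x4, takes a point from camera to tool coordinates, whose origin is the TCP and whose axes are the flange's). Camera axes: x right, y down, z forward; pixel columns grow to the right and rows downward; lengths in m; the calibration is good to about 2 mm. A picture is of the moment at which its call begins: read the wrist's pose just before it. There is no depth.
- manip.hand_in(): hands the job in; it is judged then, once.
Trained networks look in a picture, given as the dict that the camera call returned (one of the last four; its "shot" number tells which), for a name from the list of things; names that differ only in an ending like _2 or _b are one class to them, and where a whole thing is asked for, a point or a joint stands for the part that bears it (a point fixed in the world has none). Each returns a list of dicts, best first, with "conf" (0 to 1); they miss things now and then, are a little off and sometimes report something else, mostly with a low value. They report only what shows in the picture. A call takes as long as a camera call. They do not tell look-alikes from the thing itself.
- manip.look_for(picture, label): "position" ([x, y, z] in m, in the coordinates of the camera as it stood for that picture, good to about 4 mm: the middle of the surface that is visible of it).
- manip.silhouettes(picture, label): "pixels" (480x640 bool, what is visible of it).
- manip.tip_of(picture, label): "position" ([x, y, z] in m, in the coordinates of the camera as it stood for that picture, good to about 4 mm: a listed point, or the origin of a listed thing).
The state is a dict: "clock": time; "joint_pos": joint angles; "joint_velocities": joint speeds; "tau": joint torques, N m; "position": TCP position; "ee_rot": TCP orientation; "ft_force": force on the tool from outside, world axes, zero at the start; "torque": the same for the moment, N m; "grip_width": opening from 0.0 (shut) to 1.0 (fully open); "grasp_force": force on a finger pad.
Only numpy, scipy, OpenCV 4.12 (cv2) and the standard library are available. Lean on these libraries where they do the work, as an engineer would, in place of code of your own. Each camera call takes 0.05 s, during which the arm holds its last target. There are 200 camera calls.

## Working session

There is one attempt and no reset: what is moved stays moved. The work goes in short steps, Python scripts to look and compute and a tool call to move; the robot and the scene stay as the last step left them, time stands still between calls to the robot, and variables do not carry over. Pictures are saved under pics/ and viewed, at most 14 in all, crops included, and the job is handed in when it is done.

Besides the shell and the picture viewer there is one more tool, called as name(argument=value, ...), one argument or row to a line, values as JSON. move_arm: Moves the arm, as the interface text tells. Its arguments: {"type":"object","properties":{"plan":{"type":"array","items":{"type":"number"}},"squeeze":{"type":"number"}},"required":["plan"]}

```bash
mkdir -p pics; cat > h.py <<'E'
import numpy as np,cv2
from workcell import manip
from scipy.spatial.transform import Rotation as R
def obs():
    o=manip.get_obs(); return o
def snap(name):
    o=manip.get_obs(); p=manip.camera(name)
    if name=="wrist":
        T=np.eye(4);T[:3,:3]=R.from_quat(o["ee_rot"]).as_matrix();T[:3,3]=o["position"]
        p["T"]=T@np.array(p["mount"])
    else: p["T"]=np.array(p["cam_to_world"])
    return p
def w(p,x): return (p["T"]@np.r_[x,1])[:3]
def px(p,x):
    c=np.linalg.inv(p["T"])@np.r_[x,1]; return [round(p["fx"]*c[0]/c[2]+p["cx"]),round(p["fy"]*c[1]/c[2]+p["cy"])]
def save(p,f,crop=None,s=1):
    im=p["color"][:,:,::-1]
    if crop: im=im[crop[1]:crop[3],crop[0]:crop[2]]
    cv2.imwrite("pics/"+f,cv2.resize(im,None,fx=s,fy=s,interpolation=cv2.INTER_CUBIC))
def find(p,labels,kind="tip_of"):
    for l in labels:
        for d in getattr(manip,kind)(p,l)[:5]:
            q=w(p,d["position"]); print(l,round(d["conf"],2),q.round(3),px(p,q))
E
python3 - <<'E'
from h import *
o=obs();print({k:np.round(v,3) for k,v in o.items()})
for n in["scene","top"]:
    p=snap(n);save(p,n+"0.png");print(n)
    find(p,["screw0","screw1","screw2","light0_mid","light0_seat","light1_mid","light2_mid","big_top","mid_top","small_top","soap","flashlight","pills","saucer","tweezers","panel"])
E
```

```text
{'clock': np.float64(0.0), 'joint_pos': array([ 1.131,  0.333, -0.065,  1.461,  0.022,  1.35 , -0.088]), 'joint_velocities': array([ 0.002, -0.   ,  0.   , -0.001, -0.002,  0.001,  0.001]), 'tau': array([ 2.0000e-03, -6.2544e+01,  5.0000e-02, -3.9161e+01,  1.6000e-02,
        1.0000e-02, -0.0000e+00]), 'position': array([ 0.253, -0.571,  0.404]), 'ee_rot': array([ 0.978,  0.207, -0.   , -0.001]), 'ft_force': array([ 0.26 , -0.087, -0.028]), 'torque': array([ 0.033,  0.023, -0.041]), 'grasp_force': np.float64(0.0), 'grip_width': np.float64(1.0)}
scene
screw0 0.93 [0.384 0.259 0.129] [357, 115]
screw0 0.83 [0.601 0.314 0.132] [450, 170]
screw0 0.6 [0.486 0.286 0.131] [399, 140]
screw1 0.93 [0.384 0.259 0.129] [357, 115]
screw1 0.83 [0.601 0.314 0.132] [450, 170]
screw1 0.6 [0.486 0.286 0.131] [399, 140]
screw2 0.93 [0.384 0.259 0.129] [357, 115]
screw2 0.83 [0.601 0.314 0.132] [450, 170]
screw2 0.6 [0.486 0.286 0.131] [399, 140]
light0_mid 0.89 [ 0.471 -0.103  0.046] [229, 252]
light0_seat 0.56 [ 0.474 -0.08   0.066] [239, 241]
light0_seat 0.21 [0.535 0.057 0.066] [318, 229]
light1_mid
[... 1587 characters left out ...]
04 ] [302, 267]
big_top 0.25 [ 0.466 -0.104  0.038] [371, 301]
mid_top 0.49 [ 0.503 -0.296  0.055] [466, 283]
small_top 0.6 [ 0.509 -0.233  0.052] [434, 280]
small_top 0.25 [ 0.557 -0.106  0.001] [371, 259]
soap 0.69 [ 0.773 -0.247  0.003] [436, 159]
soap 0.64 [ 0.504 -0.367  0.05 ] [500, 283]
soap 0.18 [ 0.648 -0.252  0.004] [438, 216]
flashlight 0.58 [ 0.489  0.289 -0.002] [186, 289]
pills 0.65 [ 0.647 -0.25   0.005] [438, 217]
pills 0.36 [ 0.716 -0.172  0.006] [401, 185]
pills 0.34 [0.492 0.285 0.127] [172, 286]
saucer 0.64 [ 0.717 -0.172  0.005] [401, 185]
tweezers 0.91 [ 0.56  -0.109 -0.   ] [372, 257]
panel 0.91 [ 0.49   0.289 -0.004] [186, 289]
panel 0.3 [0.388 0.26  0.126] [184, 340]
```

View pics/scene0.png

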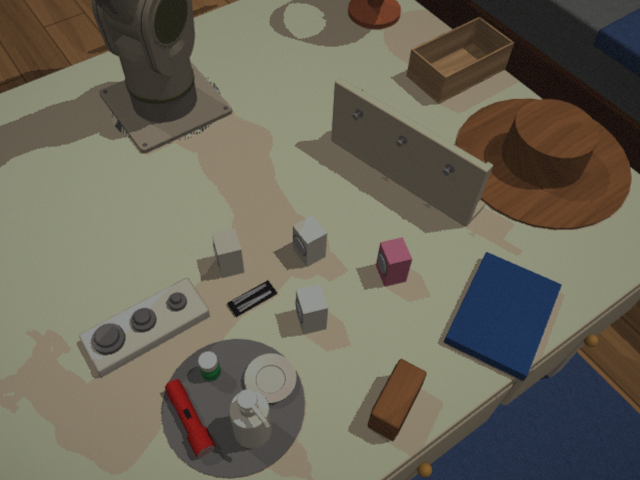

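View pics/top0.png

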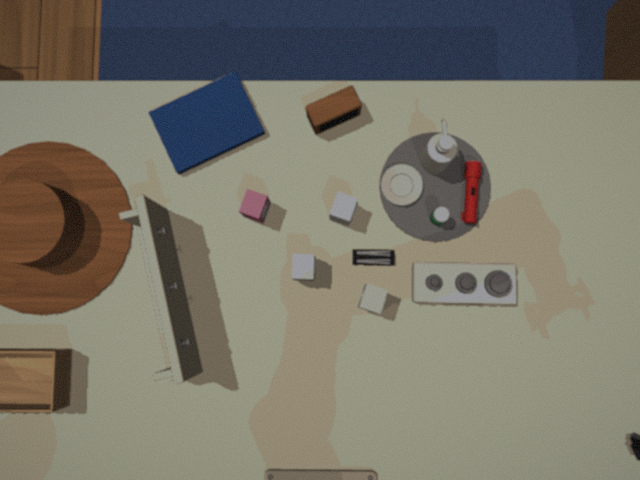

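The scene shows three white boxes at scene px (228,253), (309,242) and (311,308), with lenses. The pink look-alike is at (393,261). The hub's big button is at (108,338), mid at (143,318) and small at (177,299). The panel screws are at (357,115), (399,140) and (450,170). The pink box and the white bottle and saucer are the only things I could confuse with the lights. Next is one close crop to check the choice.

```bash
cat >> h.py <<'E'
def go(pos,psi=None,tip=None,cmd=None):
    """one row to reach tcp pos (world), psi = yaw of tool x in deg"""
    o=manip.get_obs(); P=np.array(o["position"]);Rm=R.from_quat(o["ee_rot"])
    x=Rm.as_matrix()[:,0]; ps=np.degrees(np.arctan2(x[1],x[0])); psi=ps if psi is None else psi
    a=np.radians(psi); Rt=R.from_matrix(np.array([[np.cos(a),np.sin(a),0],[np.sin(a),-np.cos(a),0],[0,0,-1]]))
    r=(Rm.inv()*Rt).as_rotvec(); d=Rm.inv().apply(np.array(pos)-P)
    print("row",r.round(4),d.round(4),"psi now",ps.round(2),"at",P.round(4),"rows>=",int(max(np.linalg.norm(d)/.0625,np.degrees(np.linalg.norm(r))/10.7))+1)
E
python3 - <<'E'
from h import *
p=snap("scene");q=snap("top")
a=cv2.resize(p["color"][210:335,205:335],None,fx=3,fy=3,interpolation=2);b=cv2.resize(q["color"][185:325,280:400],None,fx=375/140,fy=375/140,interpolation=2)[:375]
cv2.imwrite("pics/c1.png",np.hstack([a,b])[:,:,::-1])
for n,x in dict(A=[.469,-.103],B=[.534,.037],C=[.66,-.046]).items():
    print(n,[p["color"][px(p,[*x,.08])[1],px(p,[*x,.08])[0]]])
print(manip.tip_extent)
go([.504,-.368,.30],0)
E
```

```text
A [array([146, 143, 129], dtype=uint8)]
B [array([149, 151, 147], dtype=uint8)]
C [array([148, 150, 146], dtype=uint8)]
0.1734
row [ 2.000e-04 -0.000e+00  4.168e-01] [ 0.3119 -0.0845  0.1048] psi now 23.88 at [ 0.253  -0.5715  0.4048] rows>= 6
```

View pics/c1.png

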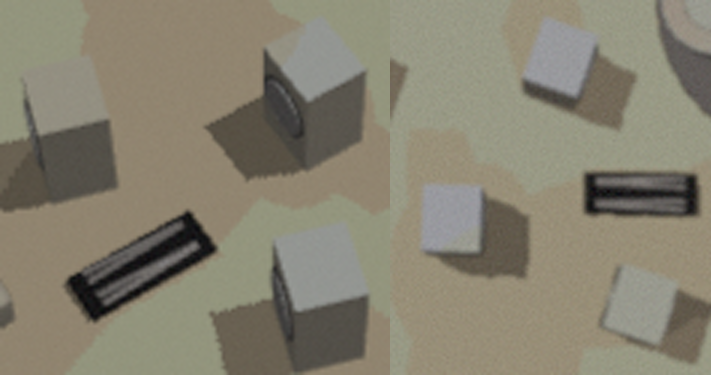

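Three white lights, A (lower left), B (upper right) and C (lower right), each with its lens on the -y side, so its back faces roughly +y. Now to press the big button.

move_arm(
  plan=[0,0,0.4168,0.312,-0.0845,0.105,0,0,0,0.4168,0.312,-0.0845,0.105,0,0,0,0.4168,0.312,-0.0845,0.105,0,0,0,0.4168,0.312,-0.0845,0.105,0,0,0,0.4168,0.312,-0.0845,0.105,0,0,0,0.4168,0.312,-0.0845,0.105,0,0,0,0.4168,0.312,-0.0845,0.105,0,0,0,0.4168,0.312,-0.0845,0.105,0,0,0,0.4168,0.312,-0.0845,0.105,0],
)

```text
clock: 2.92
position: [0.5032, -0.3693, 0.3003]
ee_rot: [1.0, -0.001, 0.0, 0.001]
ft_force: [0.1, -0.1, -0.3]
grip_width: -0.001
grasp_force: 0.0
```

```bash
python3 - <<'E'
from h import *
p=snap("wrist");save(p,"w1.png")
find(p,["big_top","mid_top","small_top"]);go([.504,-.368,.24],0)
E
```

```text
big_top 0.97 [ 0.499 -0.363  0.053] [307, 256]
big_top 0.3 [ 0.499 -0.299  0.051] [195, 254]
mid_top 0.84 [ 0.499 -0.299  0.05 ] [195, 254]
row [ 0.0004 -0.0003 -0.0012] [ 0.0003 -0.0006  0.06  ] psi now -0.07 at [ 0.5037 -0.3685  0.3   ] rows>= 1
```

View pics/w1.png

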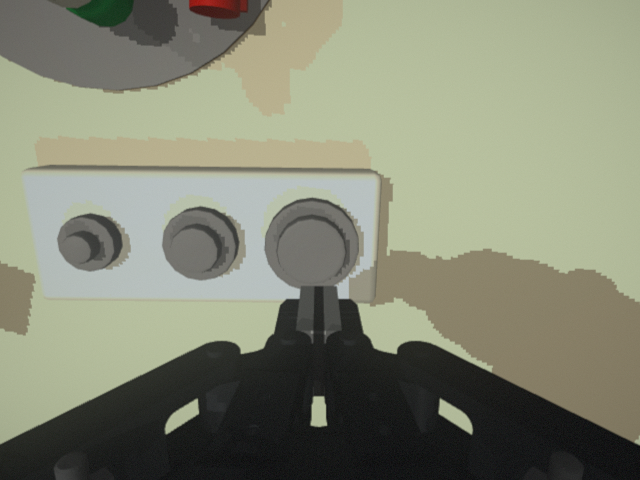

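The hub shows its buttons left to right as small (90,242), mid (200,243) and big (311,243), with the shut fingertips just in front of big. Pressing it now.

move_arm(
  plan=[0,0,0,-0.001,0,0.06,0,0,0,0,-0.001,0,0.068,0,0,0,0,-0.001,0,0.072,0,0,0,0,-0.001,0,0.075,0,0,0,0,-0.001,0,0.078,0,0,0,0,-0.001,0,0.078,0],
)

```text
clock: 3.88
position: [0.5036, -0.3683, 0.2228]
ee_rot: [1.0, -0.0, 0.001, 0.001]
ft_force: [1.3, -0.7, 2.7]
grip_width: 0.004
grasp_force: 1.5
```

move_arm(
  plan=[0,0,0,0,0,0.002,0,0,0,0,0,0,0.003,0,0,0,0,0,0,0.003,0,0,0,0,0,0,0.003,0],
)

```text
clock: 4.38
position: [0.5036, -0.3682, 0.2196]
ee_rot: [1.0, -0.0, 0.001, 0.001]
ft_force: [3.3, -2.0, 5.8]
grip_width: -0.001
grasp_force: 3.2
```

```bash
python3 - <<'E'
from h import *
go([.52,-.04,.46],0)
E
```

```text
row [ 0.0013 -0.0018 -0.    ] [ 0.0168 -0.3279 -0.2408] psi now -0.0 at [ 0.5036 -0.3682  0.2196] rows>= 7
```

move_arm(
  plan=[0,0,0,0,0,-0.06,0,0,0,0,0,0,-0.12,0,0,0,0,0.016,-0.328,-0.241,0.085,0,0,0,0.016,-0.328,-0.241,0.085,0,0,0,0.016,-0.328,-0.241,0.085,0,0,0,0.016,-0.328,-0.241,0.085,0,0,0,0.016,-0.328,-0.241,0.085,0,0,0,0.016,-0.328,-0.241,0.085,0,0,0,0.016,-0.328,-0.241,0.085,0,0,0,0.016,-0.328,-0.241,0.085,0,0,0,0.016,-0.328,-0.241,0.085],
)

```text
clock: 5.75
position: [0.519, -0.0413, 0.4589]
ee_rot: [1.0, -0.001, -0.001, 0.0]
ft_force: [-0.1, 0.0, 0.3]
grip_width: 0.996
grasp_force: 0.0
```

```bash
cat >> h.py <<'E'
def rects(p,label,z=.08):
    """top face rectangle from the silhouette: project the candidate box, fit (x,y,yaw) by IoU"""
    from scipy.optimize import minimize
    out=[]
    for d in manip.silhouettes(p,label)[:3]:
        m=d["pixels"].astype(np.uint8)
        ys,xs=np.nonzero(m)
        if len(xs)<300: continue
        c=np.array([(xs.mean()-p["cx"])/p["fx"],(ys.mean()-p["cy"])/p["fy"],1.]); r=p["T"][:3,:3]@c; o=p["T"][:3,3]
        g=o+r*(.045-o[2])/r[2]
        def iou(v):
            a=np.radians(v[2]); ex=np.array([np.cos(a),np.sin(a)]);ey=np.array([-ex[1],ex[0]])
            pts=[px2(p,[*(v[:2]/1000+ex*sx*.022+ey*sy*.025),zz]) for sx in(-1,1) for sy in(-1,1) for zz in(0,.08)]
            h=cv2.convexHull(np.float32(pts)); k=np.zeros_like(m); cv2.fillConvexPoly(k,np.int32(h*16),1,shift=4)
            return -(k&m).sum()/(k|m).sum()
        best=min((minimize(iou,[g[0]*1000,g[1]*1000,y],method="Nelder-Mead",options=dict(initial_simplex=[[g[0]*1000+a,g[1]*1000+b,y+e] for a,b,e in[(0,0,0),(8,0,4),(0,8,-4),(4,4,12)]],maxiter=150)) for y in(50,70,90,110,130)),key=lambda s:s.fun)
        out.append((round(d["conf"],2),best.x.round(1),round(-best.fun,3)))
    return out
def px2(p,x):
    c=np.linalg.inv(p["T"])@np.r_[x,1]; return [p["fx"]*c[0]/c[2]+p["cx"],p["fy"]*c[1]/c[2]+p["cy"]]
E
python3 - <<'E'
from h import *
p=snap("wrist");save(p,"w2.png")
for l in("light0_mid","light1_mid","light2_mid"):print(l,rects(p,l))
find(p,["light0_mid","light1_mid","light2_mid","light0_seat","light1_seat","light2_seat","tweezers"])
E
```

```text
light0_mid [(0.91, array([462.1, -34.3,  60.7]), np.float64(-0.0))]
light1_mid [(0.69, array([671. ,  34. ,  51.3]), np.float64(-0.0)), (0.63, array([598.2, 198. ,  35.3]), np.float64(-0.0))]
light2_mid [(0.79, array([555.2, 107.9,  62. ]), np.float64(-0.0)), (0.71, array([475.3, 169.1, 164.7]), np.float64(-0.0)), (0.25, array([ 609.2, -231.7,   39.3]), np.float64(-0.0))]
light0_mid 0.87 [ 0.463 -0.107  0.035] [384, 248]
light1_mid 0.65 [0.655 0.137 0.037] [116, 41]
light0_seat 0.59 [ 0.47  -0.087  0.064] [367, 251]
light1_seat 0.95 [ 0.659 -0.024  0.064] [297, 29]
light1_seat 0.83 [0.667 0.161 0.062] [69, 19]
light2_seat 0.94 [0.534 0.055 0.059] [213, 182]
tweezers 0.59 [ 0.555 -0.108 -0.001] [383, 153]h.py:45: RuntimeWarning: overflow encountered in scalar negative
  return -(k&m).sum()/(k|m).sum()
```

View pics/w2.png

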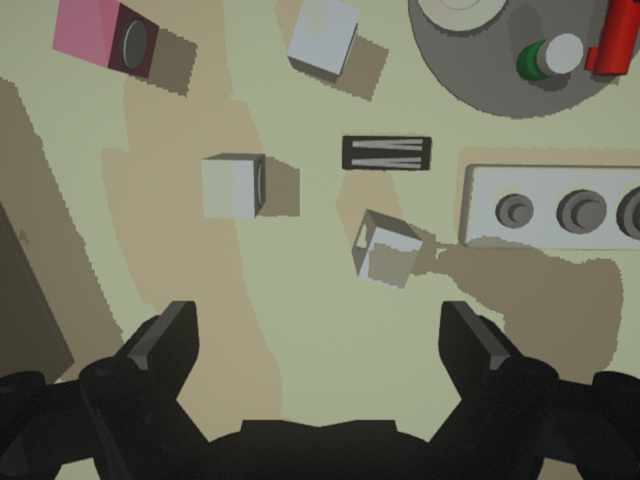

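The picture shows white lights A at (388,250), with its keyhole on the left side, B at (235,187) with its lens at right, and C at (325,35). The pink one at (105,35) stays. I have to fix an unsigned overflow in the fit before measuring.

```bash
sed -i 's/return -(k&m).sum()/return -float((k\&m).sum())/' h.py
python3 - <<'E'
from h import *
for n in("wrist","top","scene"):
    p=snap(n)
    for l in("light0_mid","light1_mid","light2_mid"):print(n,l,rects(p,l))
    if n!="wrist": find(p,["screw1"])
E
```

```text
wrist light0_mid [(0.61, array([ 467. , -104.9,   71.5]), np.float64(0.958))]
wrist light1_mid [(0.69, array([653.2, -45.3,  71. ]), np.float64(0.96)), (0.69, array([658.3, 139.6,  71.6]), np.float64(0.985))]
wrist light2_mid [(0.8, array([530.7,  37. ,  89.9]), np.float64(0.977)), (0.3, array([ 628.2, -225.8,   18.9]), np.float64(0.378))]
top light0_mid [(0.71, array([499.6, 319.4, 103.5]), np.float64(0.138))]
top light1_mid [(0.71, array([663.6, 139.1,  70.5]), np.float64(0.948))]
top light2_mid []
screw1 0.96 [0.598 0.315 0.132] [158, 231]
screw1 0.62 [0.388 0.26  0.131] [183, 341]
screw1 0.58 [0.489 0.286 0.126] [172, 287]
scene light0_mid [(0.76, array([ 469.1, -104.3,   71.9]), np.float64(0.945)), (0.45, array([534.9,  37.1,  84.1]), np.float64(0.943))]
scene light1_mid [(0.98, array([656.9, -43.8,  70.4]), np.float64(0.975)), (0.67, array([ 469.5, -104.8,   71.9]), np.float64(0.969)), (0.56, array([662.3, 140.5,  69. ]), np.float64(0.979))]
scene light2_mid [(0.65, array([534.1,  36.9,  88.4]), np.float64(0.959)), (0.61, array([506.3, 330.7,  84.5]), np.float64(0.12)), (0.53, array([ 469.6, -104.9,   72.3]), np.float64(0.941))]
screw1 0.88 [0.49  0.284 0.132] [400, 141]
screw1 0.62 [ 0.506 -0.303  0.052] [140, 318]
screw1 0.6 [0.386 0.265 0.13 ] [360, 114]
```

```bash
python3 - <<'E'
from h import *
o=obs();print(np.round(o["joint_pos"],3));p=snap("wrist");print(np.round(p["mount"],3))
go([.469,-.1045,.33],-108)
go([.469,-.1045,.33],72)
E
```

```text
[ 0.353  0.1   -0.39   1.631  0.038  1.419 -1.612]
[[-0.    -0.963 -0.269  0.067]
 [ 1.    -0.001  0.    -0.001]
 [-0.001 -0.269  0.963  0.031]
 [ 0.     0.     0.     1.   ]]
row [ 0.000e+00 -1.000e-04  1.885e+00] [-0.0501  0.0646  0.1297] psi now 0.0 at [ 0.5191 -0.0399  0.4597] rows>= 11
row [ 1.0000e-04  0.0000e+00 -1.2566e+00] [-0.0501  0.0646  0.1297] psi now 0.0 at [ 0.5191 -0.0399  0.4597] rows>= 7
```

Tool yaw about -108° keeps joint 7 in range and puts the wrist camera on the side away from the panel. Going above A.

move_arm(
  plan=[0,0,1.885,-0.05,0.0645,0.13,0.085,0,0,1.885,-0.05,0.0645,0.13,0.085,0,0,1.885,-0.05,0.0645,0.13,0.085,0,0,1.885,-0.05,0.0645,0.13,0.085,0,0,1.885,-0.05,0.0645,0.13,0.085,0,0,1.885,-0.05,0.0645,0.13,0.085,0,0,1.885,-0.05,0.0645,0.13,0.085,0,0,1.885,-0.05,0.0645,0.13,0.085,0,0,1.885,-0.05,0.0645,0.13,0.085,0,0,1.885,-0.05,0.0645,0.13,0.085,0,0,1.885,-0.05,0.0645,0.13,0.085,0,0,1.885,-0.05,0.0645,0.13,0.085],
)

```text
clock: 8.55
position: [0.4753, -0.114, 0.3047]
ee_rot: [0.764, -0.643, -0.048, 0.016]
ft_force: [0.3, -0.5, -1.8]
grip_width: 0.998
grasp_force: 0.0
```

```bash
python3 - <<'E'
from h import *
p=snap("wrist")
for l in("light0_mid","light2_mid"):print(l,rects(p,l))
find(p,["light0_mid","light0_seat"])
print(np.round(obs()["joint_pos"],2))
go([.469,-.1045,.216],-108)
E
```

```text
light0_mid [(0.67, array([ 467. , -104.8,   72.2]), np.float64(0.977))]
light2_mid [(0.94, array([505.3,  44.5, 168.6]), np.float64(0.184)), (0.47, array([ 466.8, -104.9,   72. ]), np.float64(0.982))]
light0_seat 0.68 [ 0.473 -0.086  0.066] [273, 280]
[-0.77  0.24  1.03  1.94 -0.23  1.19 -2.6 ]
row [0.0979 0.0304 0.4911] [-0.0052 -0.0027  0.0886] psi now -79.97 at [ 0.4757 -0.1133  0.3041] rows>= 3
```

Joint 7 runs the other way and stopped at its limit, so I need yaw +72° instead. Turning back.

move_arm(
  plan=[0,0,-1.6,0,0,-0.06,0.085,0,0,-1.6,0,0,-0.06,0.085,0,0,-1.6,0,0,-0.06,0.085,0,0,-1.6,0,0,-0.06,0.085,0,0,-1.6,0,0,-0.06,0.085,0,0,-1.6,0,0,-0.06,0.085,0,0,-1.6,0,0,-0.06,0.085,0,0,-1.6,0,0,-0.06,0.085,0,0,-1.6,0,0,-0.06,0.085,0,0,-1.6,0,0,-0.06,0.085],
)

```text
clock: 10.05
position: [0.4808, -0.117, 0.3644]
ee_rot: [0.994, 0.101, -0.044, -0.023]
ft_force: [0.4, 0.2, -0.1]
grip_width: 1.0
grasp_force: 0.0
```

```bash
python3 - <<'E'
from h import *
print(np.round(obs()["joint_pos"],2))
go([.467,-.1047,.33],72)
E
```

```text
[-0.64  0.13  0.87  1.85 -0.12  1.31 -1.11]
row [-0.0944  0.0466 -1.0534] [-0.0081 -0.0129  0.036 ] psi now 11.72 at [ 0.4808 -0.117   0.3644] rows>= 6
```

move_arm(
  plan=[-0.0944,0.0466,-1.0534,-0.008,-0.013,0.036,0.085,-0.0944,0.0466,-1.0534,-0.008,-0.013,0.036,0.085,-0.0944,0.0466,-1.0534,-0.008,-0.013,0.036,0.085,-0.0944,0.0466,-1.0534,-0.008,-0.013,0.036,0.085,-0.0944,0.0466,-1.0534,-0.008,-0.013,0.036,0.085,-0.0944,0.0466,-1.0534,-0.008,-0.013,0.036,0.085,-0.0944,0.0466,-1.0534,-0.008,-0.013,0.036,0.085,-0.0944,0.0466,-1.0534,-0.008,-0.013,0.036,0.085],
)

```text
clock: 11.05
position: [0.4673, -0.1041, 0.3299]
ee_rot: [0.81, 0.586, -0.0, 0.0]
ft_force: [-0.8, -0.4, 0.6]
grip_width: 0.997
grasp_force: 0.0
```

```bash
python3 - <<'E'
from h import *
print(np.round(obs()["joint_pos"],2))
p=snap("wrist");print(rects(p,"light0_mid"))
go([.467,-.1047,.216],72)
E
```

```text
[-0.62  0.06  0.78  1.97 -0.04  1.13 -0.14]
[(0.65, array([ 467.4, -104.6,   73.7]), np.float64(0.968))]
row [-0.0006  0.001  -0.0016] [-7.000e-04 -1.000e-04  1.138e-01] psi now 71.91 at [ 0.4674 -0.1039  0.3298] rows>= 2
```

move_arm(
  plan=[0,0,-0.015,-0.0007,0,0.05,0.085,0,0,-0.015,-0.0007,0,0.09,0.085,0,0,-0.015,-0.0007,0,0.114,0.085,0,0,-0.015,-0.0007,0,0.114,0.085,0,0,-0.015,-0.0007,0,0.114,0.03,0,0,-0.015,-0.0007,0,0.114,0.03,0,0,-0.015,-0.0007,0,0.114,0.03,0,0,-0.015,-0.0007,0,0.114,0.03,0,0,-0.015,-0.0007,0,0.114,0.03,0,0,-0.015,-0.0007,0,0.114,0.03],
  squeeze=40,
)

```text
clock: 12.4
position: [0.4677, -0.1046, 0.217]
ee_rot: [0.804, 0.594, 0.0, 0.0]
ft_force: [-0.2, 0.7, 5.6]
grip_width: 0.589
grasp_force: 41.3
```

```bash
python3 - <<'E'
from h import *
print(np.round(obs()["joint_pos"],2))
p=snap("scene");print(rects(p,"light0_mid"))
# target: light centre 60 mm out from the panel's face, centre z .141; tool +x into panel
n=np.array([np.cos(np.radians(103.6)),np.sin(np.radians(103.6))]);s=np.array([.385,.2605])
c=s-n*.055
go([*c,.216+.101],103.6)
go([.467,-.1047,.317],72)
E
```

```text
[-0.55  0.27  0.76  2.07 -0.24  0.89  0.04]
[(0.85, array([ 469.7, -104.7,   73.1]), np.float64(0.468)), (0.31, array([534.3,  37.7,  89.9]), np.float64(0.976))]
row [ 1.400e-03  1.000e-04 -5.357e-01] [ 0.2774 -0.1582 -0.1001] psi now 72.91 at [ 0.4677 -0.1046  0.2171] rows>= 6
row [ 0.0014 -0.0003  0.0159] [-0.0002 -0.0005 -0.0999] psi now 72.91 at [ 0.4677 -0.1046  0.2171] rows>= 2
```

move_arm(
  plan=[0,0,0,0,0,-0.05,0.03,0,0,0,0,0,-0.1,0.03,0,0,-0.1,0.05,-0.028,-0.1,0.03,0,0,-0.2,0.1,-0.056,-0.1,0.03,0,0,-0.3,0.15,-0.085,-0.1,0.03,0,0,-0.4,0.2,-0.114,-0.1,0.03,0,0,-0.48,0.24,-0.138,-0.1,0.03,0,0,-0.52,0.265,-0.15,-0.1,0.03,0,0,-0.5357,0.2774,-0.158,-0.1,0.03,0,0,-0.5357,0.2774,-0.158,-0.1,0.03,0,0,-0.5357,0.2774,-0.158,-0.1,0.03],
)

```text
clock: 13.88
position: [0.3982, 0.2056, 0.3156]
ee_rot: [0.619, 0.785, -0.001, 0.0]
ft_force: [-0.0, -0.3, -2.4]
grip_width: 0.582
grasp_force: 43.7
```

```bash
python3 - <<'E'
from h import *
print(np.round(obs()["joint_pos"],2))
q=snap("wrist");save(q,"w3.png");find(q,["screw0","panel"])
n=np.array([np.cos(np.radians(103.6)),np.sin(np.radians(103.6))]);s=np.array([.385,.2605]);c=s-n*.055
go([*c,.316],103.6)
p=snap("top");find(p,["screw0","light0_seat","light0_mid"])
p=snap("scene");find(p,["screw0","light0_seat","light0_mid"])
E
```

```text
[-1.03 -0.    0.46  2.04  0.    1.1  -0.34]
screw0 0.87 [0.383 0.26  0.125] [316, 157]
screw0 0.58 [0.489 0.291 0.129] [612, 142]
row [-0.0009  0.0005 -0.0021] [ 0.001   0.0001 -0.0003] psi now 103.48 at [0.3981 0.206  0.3157] rows>= 1
screw0 0.93 [0.597 0.313 0.128] [159, 232]
screw0 0.74 [0.49  0.289 0.129] [170, 287]
light0_mid 0.62 [0.397 0.207 0.138] [210, 336]
screw0 0.96 [0.602 0.317 0.133] [451, 169]
screw0 0.93 [0.387 0.263 0.132] [359, 114]
screw0 0.55 [0.488 0.286 0.132] [400, 140]
light0_seat 0.89 [0.392 0.231 0.166] [349, 109]
light0_seat 0.47 [ 0.559 -0.107  0.001] [253, 298]
light0_seat 0.22 [ 0.658 -0.041  0.044] [313, 308]
```

View pics/w3.png

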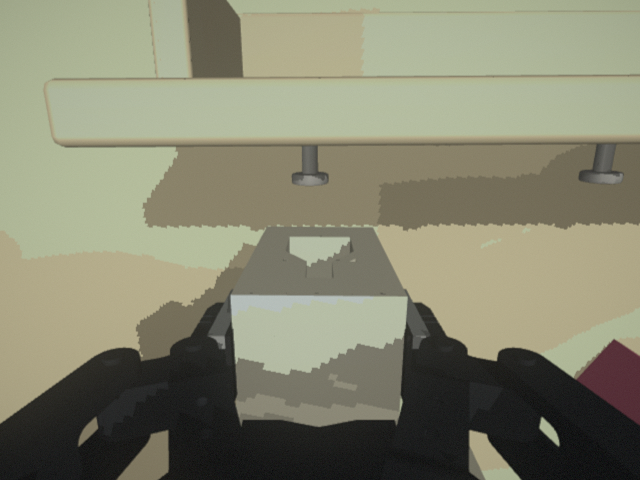

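The wrist view shows screw0's head at (310,178) and shank at (310,150). The held light's top runs from col 232 to 407 at row 295, centre 319.5, with the keyhole at (320,250). I'll compute the lateral offset.

```bash
cat >> h.py <<'E'
def tooly(p,u,v,z):
    """tool-frame x,y of pixel u,v at world height z"""
    o=manip.get_obs();Tt=np.eye(4);Tt[:3,:3]=R.from_quat(o["ee_rot"]).as_matrix();Tt[:3,3]=o["position"]
    d=p["T"][:3,:3]@[(u-p["cx"])/p["fx"],(v-p["cy"])/p["fy"],1];c=p["T"][:3,3];g=c+d*(z-c[2])/d[2]
    return (np.linalg.inv(Tt)@np.r_[g,1])[:2].round(4),g.round(4)
E
python3 - <<'E'
from h import *
p=snap("wrist");print(p["fx"])
print("light",tooly(p,319.5,295,.181),"screw root",tooly(p,309.5,147,.13),"head",tooly(p,310,183,.13),"s1 root",tooly(p,606,147,.13),"s1 head",tooly(p,601,180,.13))
print("light edges",tooly(p,232,295,.181),tooly(p,407,295,.181))
print("panel edge",tooly(p,60,146,.172),tooly(p,630,146,.172))
E
```

```text
406.95570335711875
light (array([ 0.0237, -0.001 ]), array([0.391 , 0.2298, 0.181 ])) screw root (array([ 0.0607, -0.0046]), array([0.3788, 0.2648, 0.13  ])) head (array([ 0.0473, -0.0045]), array([0.382 , 0.2519, 0.13  ])) s1 root (array([0.0606, 0.1053]), array([0.4856, 0.2906, 0.13  ])) s1 head (array([0.0484, 0.1057]), array([0.4889, 0.2789, 0.13  ]))
light edges (array([ 0.0237, -0.0251]), array([0.3676, 0.2241, 0.181 ])) (array([0.0237, 0.023 ]), array([0.4144, 0.2354, 0.181 ]))
panel edge (array([ 0.0633, -0.0711]), array([0.3136, 0.2517, 0.172 ])) (array([0.0632, 0.0827]), array([0.4631, 0.2878, 0.172 ]))
```

move_arm(
  plan=[0,0,0,0,-0.0035,-0.0023,0.03,0,0,0,0,-0.0035,-0.0023,0.03,0,0,0,0.008,-0.0035,-0.0023,0.03,0,0,0,0.016,-0.0035,-0.0023,0.03,0,0,0,0.022,-0.0035,-0.0023,0.03,0,0,0,0.028,-0.0035,-0.0023,0.03,0,0,0,0.032,-0.0035,-0.0023,0.03,0,0,0,0.035,-0.0035,-0.0023,0.03,0,0,0,0.035,-0.0035,-0.0023,0.03],
)

```text
clock: 15.6
position: [0.386, 0.2404, 0.318]
ee_rot: [0.618, 0.786, -0.001, -0.0]
ft_force: [0.2, -0.2, -1.7]
grip_width: 0.579
grasp_force: 43.7
```

```bash
python3 - <<'E'
from h import *
q=snap("wrist");save(q,"w4.png")
o=obs();print(o["position"].round(4) if hasattr(o["position"],"round") else o["position"])
E
```

```text
[0.3861 0.2402 0.3179]
```

View pics/w4.png

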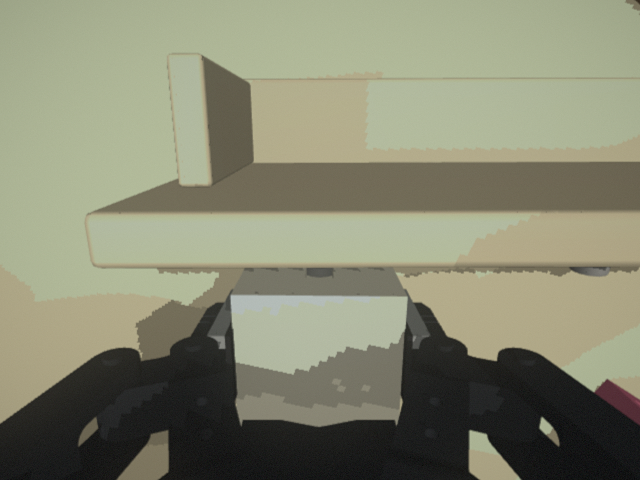

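The light is in with no force, and the screw is centred at col 320. Pulling it down.

move_arm(
  plan=[0,0,0,0,0,0.008,0.03,0,0,0,0,0,0.014,0.03,0,0,0,0,0,0.02,0.03,0,0,0,0,0,0.025,0.03,0,0,0,0,0,0.029,0.03,0,0,0,0,0,0.032,0.03,0,0,0,0,0,0.034,0.03,0,0,0,0,0,0.034,0.03],
)

```text
clock: 16.65
position: [0.3861, 0.2403, 0.284]
ee_rot: [0.618, 0.786, -0.0, -0.0]
ft_force: [0.2, 0.4, -2.3]
grip_width: 0.582
grasp_force: 43.8
```

move_arm(
  plan=[0,0,0,0,0,0.001,0.03,0,0,0,0,0,0.002,0.03,0,0,0,0,0,0.002,0.03],
)

```text
clock: 17.02
position: [0.3863, 0.2403, 0.2831]
ee_rot: [0.618, 0.786, -0.0, -0.0]
ft_force: [-5.3, -4.5, 13.2]
grip_width: 0.582
grasp_force: 45.5
```

The screw took the load, so the light is seated. Releasing and lifting off.

move_arm(
  plan=[0,0,0,0,0,-0.001,0.03,0,0,0,0,0,-0.001,0.06,0,0,0,0,0,-0.001,0.07,0,0,0,0,0,-0.001,0.08,0,0,0,0,0,-0.001,0.08,0,0,0,0,0,-0.04,0.08,0,0,0,0,0,-0.09,0.08,0,0,0,-0.06,0,-0.12,0.08,0,0,0,-0.1,0,-0.12,0.08,0,0,0,-0.1,0,-0.12,0.08],
)

```text
clock: 18.27
position: [0.4105, 0.1401, 0.4026]
ee_rot: [0.62, 0.784, 0.0, -0.0]
ft_force: [0.7, 1.2, -0.0]
grip_width: 0.937
grasp_force: 0.0
```

```bash
python3 - <<'E'
from h import *
a=snap("scene");b=snap("top")
for p in(a,b):
    find(p,["light0_seat"])
    for l in("light2_mid","light1_mid"):print(l,rects(p,l))
im=np.hstack([cv2.resize(a["color"][70:330,200:460],(390,390)),cv2.resize(b["color"][180:390,150:360],(390,390))]);cv2.imwrite("pics/c2.png",im[:,:,::-1])
go([.533,.037,.34],89.5)
E
```

```text
light0_seat 0.92 [0.38  0.263 0.133] [358, 112]
light2_mid [(0.61, array([533.7,  37.8,  86.1]), np.float64(0.973)), (0.52, array([ 580.3, -120.4,  122.2]), np.float64(0.427)), (0.17, array([ 764.1, -238.8,   98.4]), np.float64(0.788))]
light1_mid [(0.84, array([662.7, 139.8,  68.3]), np.float64(0.957)), (0.7, array([657.4, -43.6,  71.3]), np.float64(0.947)), (0.39, array([ 733.4, -317.5,   78.6]), np.float64(0.472))]
light2_mid [(0.72, array([534.7,  35. ,  89.8]), np.float64(0.928))]
light1_mid [(0.94, array([656.6, -46. ,  67.6]), np.float64(0.946)), (0.71, array([663. , 138.5,  68.5]), np.float64(0.909))]
row [-0.0012  0.0012  0.2474] [-0.1329  0.0949  0.0618] psi now 103.68 at [0.4095 0.1438 0.4018] rows>= 3
```

View pics/c2.png

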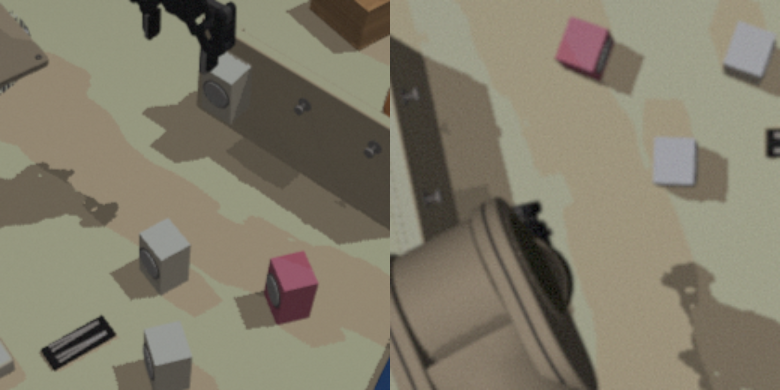

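Light A hangs straight on screw0 (crop px 220,90), and B and C still stand. Now B.

move_arm(
  plan=[0,0,0.2474,-0.133,0.095,0.02,0.085,0,0,0.2474,-0.133,0.095,0.04,0.085,0,0,0.2474,-0.133,0.095,0.062,0.085,0,0,0.2474,-0.133,0.095,0.062,0.085,0,0,0.2474,-0.133,0.095,0.062,0.085],
)

```text
clock: 19.3
position: [0.5331, 0.0369, 0.34]
ee_rot: [0.71, 0.704, -0.001, -0.0]
ft_force: [-0.8, 0.5, 1.2]
grip_width: 0.997
grasp_force: 0.0
```

```bash
python3 - <<'E'
from h import *
print(np.round(obs()["joint_pos"],2))
p=snap("wrist");print(rects(p,"light0_mid"),rects(p,"light2_mid"))
go([.5325,.037,.216],89)
E
```

```text
[-0.79  0.21  0.72  1.82 -0.15  1.17 -0.03]
[] []
row [ 0.0008 -0.0011  0.0093] [-0.0003 -0.0006  0.1251] psi now 89.53 at [0.533  0.0372 0.3411] rows>= 3
```

move_arm(
  plan=[0,0,0,0,0,0.05,0.085,0,0,0,0,0,0.1,0.085,0,0,0,0,0,0.124,0.085,0,0,0,0,0,0.124,0.085,0,0,0,0,0,0.124,0.03,0,0,0,0,0,0.124,0.03,0,0,0,0,0,0.124,0.03,0,0,0,0,0,0.124,0.03,0,0,0,0,0,0.124,0.03,0,0,0,0,0,0.124,0.03],
  squeeze=40,
)

```text
clock: 20.7
position: [0.5337, 0.0363, 0.2176]
ee_rot: [0.711, 0.704, 0.001, 0.0]
ft_force: [-2.5, 0.8, 8.9]
grip_width: 0.578
grasp_force: 42.3
```

```bash
python3 - <<'E'
from h import *
n=np.array([np.cos(np.radians(103.6)),np.sin(np.radians(103.6))]);s=np.array([.4865,.286]);c=s-n*.055
go([*c,.217+.101],103.6)
E
```

```text
row [ 0.0014 -0.0005 -0.2472] [ 0.196  -0.0361 -0.1004] psi now 89.44 at [0.5337 0.0363 0.2176] rows>= 4
```

move_arm(
  plan=[0,0,0,0,0,-0.05,0.03,0,0,0,0,0,-0.1,0.03,0,0,-0.08,0.05,-0.01,-0.1,0.03,0,0,-0.16,0.1,-0.02,-0.1,0.03,0,0,-0.22,0.15,-0.03,-0.1,0.03,0,0,-0.2472,0.18,-0.036,-0.1,0.03,0,0,-0.2472,0.196,-0.036,-0.1,0.03,0,0,-0.2472,0.196,-0.036,-0.1,0.03,0,0,-0.2472,0.196,-0.036,-0.1,0.03],
)

```text
clock: 21.82
position: [0.4998, 0.2305, 0.3159]
ee_rot: [0.62, 0.785, -0.001, 0.0]
ft_force: [-0.4, -0.7, -1.7]
grip_width: 0.58
grasp_force: 43.1
```

```bash
python3 - <<'E'
from h import *
p=snap("wrist");save(p,"w5.png");find(p,["screw1"]);go([0.5,0.23,.318],103.6)
E
```

```text
screw1 0.97 [0.487 0.29  0.13 ] [325, 146]
screw1 0.61 [0.38  0.261 0.125] [39, 155]
screw1 0.61 [0.595 0.31  0.13 ] [619, 161]
row [-0.0009  0.0009 -0.003 ] [-0.0008  0.0001 -0.0021] psi now 103.43 at [0.4997 0.2308 0.3159] rows>= 1
```

View pics/w5.png

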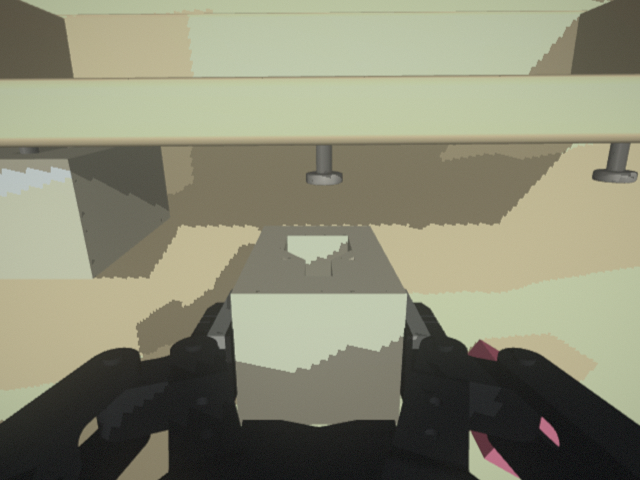

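Held light B is centred at col 319.5 and screw1's head is at (323.5,178), so I shift +1.4 mm in tool y, raise slightly and insert.

move_arm(
  plan=[0,0,0,0,0.0014,-0.0027,0.03,0,0,0,0,0.0014,-0.0027,0.03,0,0,0,0.008,0.0014,-0.0027,0.03,0,0,0,0.016,0.0014,-0.0027,0.03,0,0,0,0.022,0.0014,-0.0027,0.03,0,0,0,0.028,0.0014,-0.0027,0.03,0,0,0,0.032,0.0014,-0.0027,0.03,0,0,0,0.0355,0.0014,-0.0027,0.03,0,0,0,0.0355,0.0014,-0.0027,0.03],
)

```text
clock: 23.05
position: [0.4921, 0.2675, 0.3185]
ee_rot: [0.618, 0.786, -0.001, -0.0]
ft_force: [0.7, -0.5, -1.9]
grip_width: 0.577
grasp_force: 43.1
```

move_arm(
  plan=[0,0,0,0,0,0.008,0.03,0,0,0,0,0,0.014,0.03,0,0,0,0,0,0.02,0.03,0,0,0,0,0,0.025,0.03,0,0,0,0,0,0.029,0.03,0,0,0,0,0,0.032,0.03,0,0,0,0,0,0.034,0.03,0,0,0,0,0,0.035,0.03,0,0,0,0,0,0.036,0.03,0,0,0,0,0,0.036,0.03],
)

```text
clock: 24.3
position: [0.4923, 0.2672, 0.2837]
ee_rot: [0.619, 0.786, -0.0, -0.0]
ft_force: [-4.7, -3.1, 10.8]
grip_width: 0.575
grasp_force: 44.5
```

Seated on screw1. Release and lift.

move_arm(
  plan=[0,0,0,0,0,-0.001,0.03,0,0,0,0,0,-0.001,0.06,0,0,0,0,0,-0.001,0.07,0,0,0,0,0,-0.001,0.08,0,0,0,0,0,-0.001,0.08,0,0,0,0,0,-0.04,0.08,0,0,0,0,0,-0.09,0.08,0,0,0,-0.06,0,-0.12,0.08,0,0,0,-0.1,0,-0.12,0.08,0,0,0,-0.1,0,-0.12,0.08],
)

```text
clock: 25.55
position: [0.5167, 0.1661, 0.4034]
ee_rot: [0.621, 0.784, 0.0, 0.0]
ft_force: [-0.8, 2.0, -0.8]
grip_width: 0.939
grasp_force: 0.0
```

```bash
python3 - <<'E'
from h import *
a=snap("scene");find(a,["light0_seat","light1_mid","light1_seat"])
for l in("light1_mid","light0_mid"):print(l,rects(a,l))
save(a,"c3.png",(200,70,460,330),2)
go([.656,-.045,.34],70.5)
E
```

```text
light0_seat 0.66 [0.38  0.263 0.13 ] [357, 113]
light0_seat 0.27 [ 0.503 -0.364  0.055] [106, 334]
light1_mid 0.96 [0.661 0.139 0.046] [393, 260]
light1_mid 0.61 [ 0.66  -0.042  0.04 ] [313, 310]
light1_seat 0.96 [ 0.66  -0.028  0.062] [320, 300]
light1_seat 0.91 [0.67  0.157 0.067] [405, 253]
light1_seat 0.56 [0.596 0.317 0.132] [449, 167]
light1_seat 0.37 [0.494 0.284 0.133] [401, 142]
light1_seat 0.32 [0.389 0.245 0.111] [352, 126]
light1_mid [(0.94, array([662.5, 140.1,  67.7]), np.float64(0.952)), (0.91, array([656.2, -44.2,  68.5]), np.float64(0.955))]
light0_mid [(0.86, array([339.5, 285.8, 101.5]), np.float64(0.785))]
row [-0.0013  0.0011  0.5796] [-0.2436  0.0854  0.0623] psi now 103.71 at [0.5154 0.1715 0.4022] rows>= 5
```

View pics/c3.png

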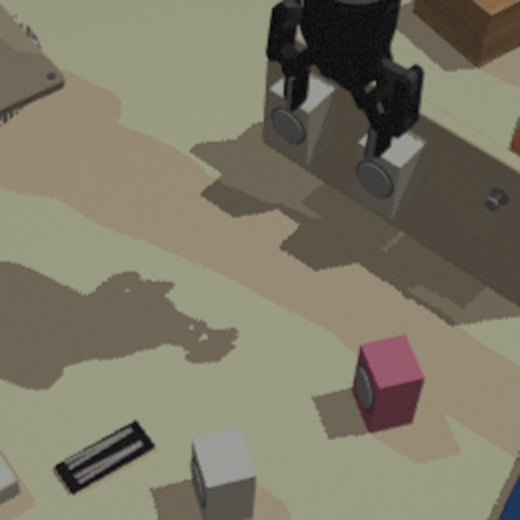

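A and B hang straight at (300,120) and (390,170), C stands at (225,480), and the pink one is untouched. To C.

move_arm(
  plan=[0,0,0.5796,-0.2436,0.0854,0.03,0.085,0,0,0.5796,-0.2436,0.0854,0.062,0.085,0,0,0.5796,-0.2436,0.0854,0.062,0.085,0,0,0.5796,-0.2436,0.0854,0.062,0.085,0,0,0.5796,-0.2436,0.0854,0.062,0.085,0,0,0.5796,-0.2436,0.0854,0.062,0.085,0,0,0.5796,-0.2436,0.0854,0.062,0.085],
)

```text
clock: 26.72
position: [0.6559, -0.0443, 0.341]
ee_rot: [0.816, 0.577, -0.0, -0.0]
ft_force: [-0.7, 0.0, 0.8]
grip_width: 0.996
grasp_force: 0.0
```

```bash
python3 - <<'E'
from h import *
print(np.round(obs()["joint_pos"],2))
p=snap("wrist")
for l in("light1_mid","light0_mid"):print(rects(p,l))
go([.656,-.045,.217],70.5)
E
```

```text
[-0.55  0.54  0.78  1.48 -0.38  1.28 -0.07]
[(0.69, array([653.2, -45.1,  70.4]), np.float64(0.979))]
[]
row [-0.0001 -0.0005  0.0005] [-0.0002  0.0003  0.1243] psi now 70.53 at [ 0.6558 -0.0448  0.3413] rows>= 2
```

move_arm(
  plan=[0,0,0,0,-0.0015,0.05,0.085,0,0,0,0,-0.0015,0.1,0.085,0,0,0,0,-0.0015,0.124,0.085,0,0,0,0,-0.0015,0.124,0.085,0,0,0,0,-0.0015,0.124,0.03,0,0,0,0,-0.0015,0.124,0.03,0,0,0,0,-0.0015,0.124,0.03,0,0,0,0,-0.0015,0.124,0.03,0,0,0,0,-0.0015,0.124,0.03,0,0,0,0,-0.0015,0.124,0.03],
  squeeze=40,
)

```text
clock: 28.12
position: [0.655, -0.0461, 0.2184]
ee_rot: [0.817, 0.576, 0.001, 0.0]
ft_force: [-2.1, 0.6, 7.8]
grip_width: 0.579
grasp_force: 42.3
```

```bash
python3 - <<'E'
from h import *
n=np.array([np.cos(np.radians(103.6)),np.sin(np.radians(103.6))]);s=np.array([.595,.312]);c=s-n*.055
go([*c,.217+.102],103.6)
E
```

```text
row [ 0.0016 -0.     -0.5796] [ 0.2713 -0.1464 -0.1007] psi now 70.39 at [ 0.655  -0.0461  0.2184] rows>= 6
```

move_arm(
  plan=[0,0,0,0,0,-0.06,0.03,0,0,0,0,0,-0.12,0.03,0,0,-0.15,0.05,-0.028,-0.13,0.03,0,0,-0.3,0.1,-0.056,-0.13,0.03,0,0,-0.42,0.15,-0.085,-0.13,0.03,0,0,-0.52,0.2,-0.112,-0.13,0.03,0,0,-0.5796,0.24,-0.135,-0.12,0.03,0,0,-0.5796,0.26,-0.1464,-0.101,0.03,0,0,-0.5796,0.2713,-0.1464,-0.101,0.03,0,0,-0.5796,0.2713,-0.1464,-0.101,0.03,0,0,-0.5796,0.2713,-0.1464,-0.101,0.03],
)

```text
clock: 29.5
position: [0.6086, 0.2564, 0.3182]
ee_rot: [0.62, 0.785, -0.0, 0.001]
ft_force: [0.4, -0.5, -0.6]
grip_width: 0.577
grasp_force: 43.0
```

```bash
python3 - <<'E'
from h import *
p=snap("wrist");save(p,"w6.png");find(p,["screw2"]);go([0.608,0.2585,.319],103.6)
E
```

```text
screw2 0.8 [0.595 0.312 0.13 ] [321, 156]
screw2 0.6 [0.488 0.289 0.13 ] [30, 148]
row [-0.0001  0.0008 -0.0027] [ 0.0016  0.0001 -0.0009] psi now 103.45 at [0.6083 0.2569 0.3181] rows>= 1
```

View pics/w6.png

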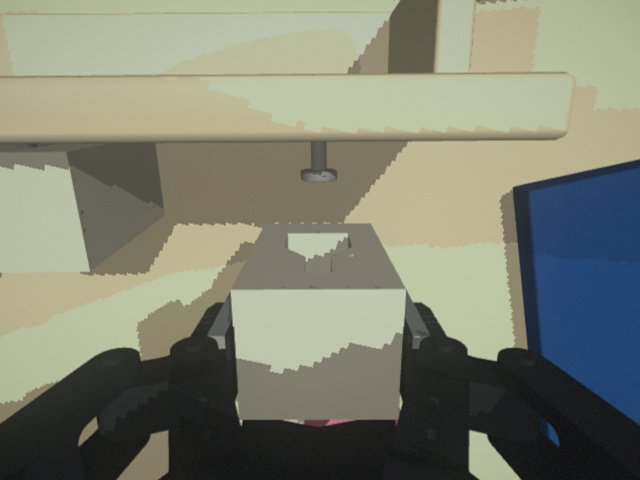

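Screw2's head is at (319,175) and light C's centre is at col 319, so they line up. Inserting.

move_arm(
  plan=[0,0,0,0,0,-0.0012,0.03,0,0,0,0.008,0,-0.0012,0.03,0,0,0,0.016,0,-0.0012,0.03,0,0,0,0.022,0,-0.0012,0.03,0,0,0,0.028,0,-0.0012,0.03,0,0,0,0.032,0,-0.0012,0.03,0,0,0,0.0355,0,-0.0012,0.03,0,0,0,0.0355,0,-0.0012,0.03],
)

```text
clock: 30.6
position: [0.5993, 0.2934, 0.3186]
ee_rot: [0.618, 0.786, -0.0, -0.0]
ft_force: [-0.4, -0.5, -1.5]
grip_width: 0.581
grasp_force: 43.0
```

move_arm(
  plan=[0,0,0,0,0,0.008,0.03,0,0,0,0,0,0.014,0.03,0,0,0,0,0,0.02,0.03,0,0,0,0,0,0.025,0.03,0,0,0,0,0,0.029,0.03,0,0,0,0,0,0.032,0.03,0,0,0,0,0,0.034,0.03,0,0,0,0,0,0.035,0.03,0,0,0,0,0,0.0355,0.03,0,0,0,0,0,0.0355,0.03],
)

```text
clock: 31.85
position: [0.5995, 0.293, 0.2847]
ee_rot: [0.618, 0.786, 0.0, -0.0]
ft_force: [-5.1, -3.3, 10.8]
grip_width: 0.582
grasp_force: 44.5
```

move_arm(
  plan=[0,0,0,0,0,-0.001,0.03,0,0,0,0,0,-0.001,0.06,0,0,0,0,0,-0.001,0.07,0,0,0,0,0,-0.001,0.08,0,0,0,0,0,-0.001,0.08,0,0,0,0,0,-0.04,0.08,0,0,0,0,0,-0.09,0.08,0,0,0,-0.06,0,-0.12,0.08,0,0,0,-0.12,0,-0.12,0.08,0,0,0,-0.15,0,-0.12,0.08,0,0,0,-0.15,0,-0.12,0.08],
)

```text
clock: 33.22
position: [0.6352, 0.1436, 0.4037]
ee_rot: [0.621, 0.784, -0.001, 0.001]
ft_force: [0.1, 0.9, -1.1]
grip_width: 0.937
grasp_force: 0.0
```

```bash
python3 - <<'E'
from h import *
a=snap("scene");save(a,"c4.png",(200,60,500,330),2);find(a,["mid_top","light0_seat"])
print(np.round(obs()["joint_pos"],2))
go([.504,-.3,.35],60)
E
```

```text
mid_top 0.52 [0.597 0.311 0.13 ] [447, 170]
[-0.77  0.44  0.65  1.42 -0.27  1.37  0.13]
row [-1.200e-03  2.000e-04  7.625e-01] [-0.4052 -0.2329  0.0532] psi now 103.69 at [0.6345 0.1488 0.403 ] rows>= 8
```

View pics/c4.png

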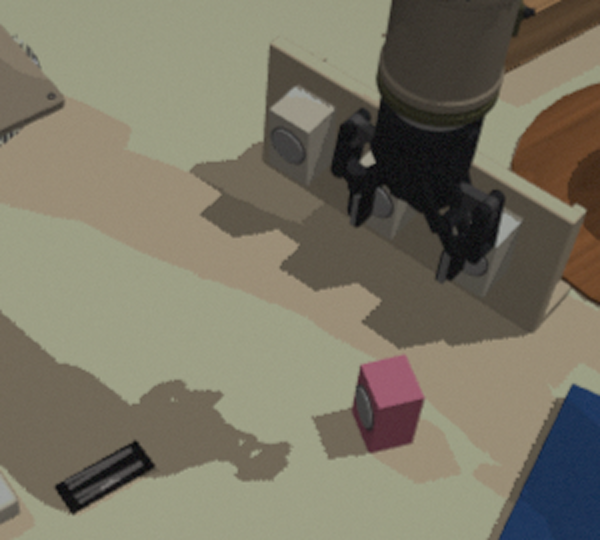

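All three hang straight (crop px 300,130; 385,200; 490,250), though the gripper hides parts of two. Now over to the mid button, with the fingers shut.

move_arm(
  plan=[0,0,0.7625,-0.405,-0.233,0,0,0,0,0.7625,-0.405,-0.233,0,0,0,0,0.7625,-0.405,-0.233,0,0,0,0,0.7625,-0.405,-0.233,0,0,0,0,0.7625,-0.405,-0.233,0,0,0,0,0.7625,-0.405,-0.233,0.05,0,0,0,0.7625,-0.405,-0.233,0.1,0,0,0,0.7625,-0.405,-0.233,0.1,0,0,0,0.7625,-0.405,-0.233,0.1,0,0,0,0.7625,-0.405,-0.233,0.1,0,0,0,0.7625,-0.405,-0.233,0.1,0],
)

```text
clock: 34.75
position: [0.5047, -0.2994, 0.3044]
ee_rot: [0.866, 0.501, 0.0, 0.0]
ft_force: [-0.3, 0.3, -0.1]
grip_width: -0.003
grasp_force: 0.0
```

```bash
python3 - <<'E'
from h import *
p=snap("wrist");find(p,["big_top","mid_top","small_top"])
q=snap("scene");find(q,["mid_top","small_top"]); save(q,"c5.png",(80,60,500,360),1.5)
go([.503,-.299,.235],60);go([.506,-.233,.235],60)
E
```

```text
big_top 0.68 [ 0.5   -0.361  0.05 ] [365, 334]
mid_top 0.88 [ 0.498 -0.301  0.053] [312, 255]
mid_top 0.16 [ 0.503 -0.363  0.052] [371, 337]
small_top 0.75 [ 0.503 -0.231  0.051] [255, 142]
mid_top 0.72 [ 0.505 -0.302  0.052] [140, 317]
mid_top 0.46 [0.489 0.288 0.132] [402, 140]
small_top 0.52 [ 0.507 -0.235  0.052] [175, 298]
row [ 0.0001  0.0007 -0.0011] [ 0.0014 -0.0013  0.0689] psi now 59.94 at [ 0.5035 -0.3008  0.3039] rows>= 2
row [ 0.0001  0.0007 -0.0011] [ 0.06   -0.0318  0.0688] psi now 59.94 at [ 0.5035 -0.3008  0.3039] rows>= 2
```

View pics/c5.png

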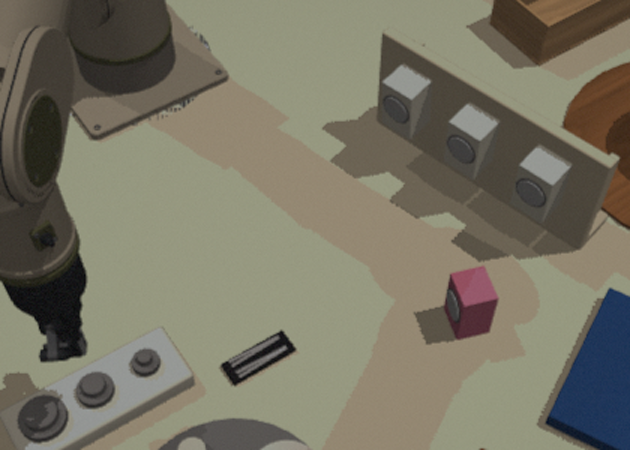

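All three hang straight and free. Pressing mid.

move_arm(
  plan=[0,0,0,0.001,0,0.05,0,0,0,0,0.001,0,0.07,0,0,0,0,0.001,0,0.076,0,0,0,0,0.001,0,0.08,0,0,0,0,0.001,0,0.083,0,0,0,0,0.001,0,0.085,0,0,0,0,0.001,0,0.085,0,0,0,0,0.001,0,0.085,0],
)

```text
clock: 36.1
position: [0.5039, -0.3007, 0.2196]
ee_rot: [0.866, 0.499, -0.0, 0.001]
ft_force: [-1.0, 0.8, 6.5]
grip_width: -0.002
grasp_force: 3.4
```

move_arm(
  plan=[0,0,0,0,0,-0.02,0,0,0,0,0,0,-0.05,0,0,0,0,0.03,-0.016,-0.05,0,0,0,0,0.0585,-0.0325,-0.05,0,0,0,0,0.0585,-0.0325,-0.03,0,0,0,0,0.0585,-0.0325,-0.015,0,0,0,0,0.0585,-0.0325,-0.009,0,0,0,0,0.0585,-0.0325,-0.005,0,0,0,0,0.0585,-0.0325,-0.002,0,0,0,0,0.0585,-0.0325,0,0,0,0,0,0.0585,-0.0325,0,0,0,0,0,0.0585,-0.0325,0,0],
)

```text
clock: 37.6
position: [0.5047, -0.2343, 0.2195]
ee_rot: [0.867, 0.499, -0.0, 0.0]
ft_force: [-5.7, -0.5, 12.7]
grip_width: -0.001
grasp_force: 5.8
```

Small is fully down too, at the same depth. Lift clear, check and hand in.

move_arm(
  plan=[0,0,0,0,0,-0.03,0,0,0,0,0,0,-0.08,0,0,0,0,0,0,-0.12,0,0,0,0,0,0,-0.12,0,0,0,0,0,0,-0.12,0,0,0,0,0,0,-0.12,0],
)

```text
clock: 38.35
position: [0.5048, -0.233, 0.3375]
ee_rot: [0.866, 0.499, -0.001, -0.0]
ft_force: [-0.2, 0.4, -0.5]
grip_width: 0.003
grasp_force: 0.0
```

```bash
python3 - <<'E'
from h import *
q=snap("scene"); save(q,"c6.png",(80,60,500,480),1.4)
E
```

```text
(no output)
```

View pics/c6.png

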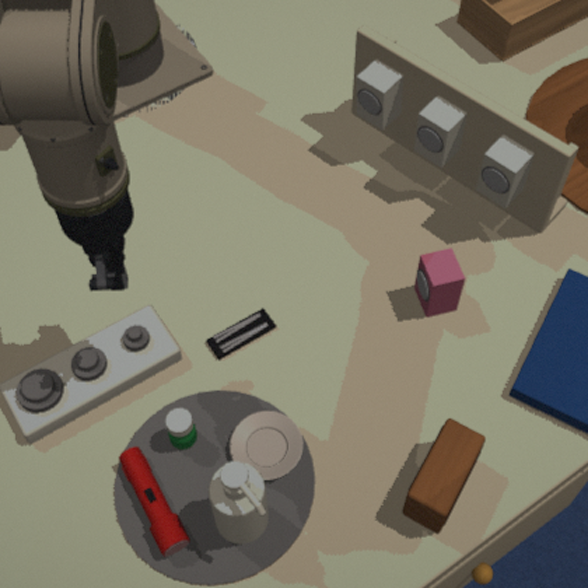

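The lights hang at (378,92), (440,130) and (505,170), the buttons are up, and nothing else has moved.

```bash
python3 -c "
from workcell import manip
print(manip.hand_in())"
```

```text
the job is handed in; nothing more can be done
None
```

I pressed the big button, hung all three white lights on their own screws, pressed the mid and then the small button, and handed the job in at about 38 s on the robot's clock; the hand-in returned no verdict.

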